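# Wind a musical picture frame and set it playing

## Task

A customer wants to hear the musical picture frame that lies face down on the green felt mat. Wind it up by giving the brass key on its back one full turn clockwise, in as many part turns as you need, and then slide the black stop tab beside it all the way across to the green dot, so that it plays. Leave the frame lying where it is on its mat, and do not disturb the card crate, the tumbler or the candle jar.

Things in the scene. Friction and masses are not known exactly. Their poses are not given: they have to be found in the camera images.
- mat: Green felt mat, 270 x 330 x 3 mm, fixed on the counter; the frame lies on it. Origin: centre of its underside.
- frame: Oak shadow-box picture frame lying face down, loose (about 0.9 kg), 200 mm along its x, 250 mm along y, 45 mm high. Origin: centre of its underside, z up, +x to the edge with the brass sawtooth hanger. Inside the 20 mm wide rim the brown back panel lies 41 mm above the origin. Key axis at x = 0, y = -45 mm; stop tab at x = -7 mm (stopped), y = +45 mm.
- key (a joint): Turn of the key in rad, growing clockwise seen from above; 0 = run down (bow along the frame's x), hard stop at 12.6; starts between 0 and 0.9. A spring pulls it back, but a brake holds it wherever it is let go; it unwinds if it is held and turned back. Turning takes about 0.05 N m at first, 0.07 after one turn.
- key_grip (a point): Middle of the brass key's flat upright bow (two loops), on its vertical axis, 27 mm above the back panel. Turns with the key: x along the bow's width, y through its thickness, z up. The bow is 40 mm wide, 8 mm thick and spans 14 to 36 mm above the panel on a stem of 8 mm diameter. Taken from above across its thickness. Nothing within 60 mm of it stands over 7 mm above the panel.
- stop (a joint): Travel of the black stop tab in m: 0 = stopped (at the red dot), 0.014 = playing (at the green dot). It slides along the frame's +x, towards the hanger, takes about 1.5 N and stays where it is left.
- stop_tab (a point): Middle of the top of the black stop tab, 12 mm above the back panel. The tab is 9 mm along the frame's x and 15 mm along its y; its axes are those of the frame. It can be pushed from its -x side by a closed fingertip near the panel.
- crate: Open wooden crate full of greeting cards, 120 x 170 mm and 105 mm high with the cards, loose, a bystander. Origin: centre of its underside.
- tumbler: Empty glass tumbler, 68 mm across the rim and 85 mm high, loose, a bystander. Origin: centre of its underside.
- candle: Amber candle jar with brass lid, 72 mm across and 90 mm high, loose, a bystander. Origin: centre of its underside.

How it is judged:
On the way:
1. the key is wound about one turn while the stop is still on (value of joint key between 5.6 and 8 rad and value of joint stop below 0.004 m), for 0.2 s.
At the end, for the whole second after the job is handed in: the key reads 5.6 to 8.0 rad (one turn from its start, within about 40 degrees), the stop tab has slid more than 10 of its 14 mm to the green dot, and the frame lies flat and at rest within 40 mm of where it lay (value of joint key between 5.6 and 8 rad and value of joint stop above 0.01 m and distance of frame from where it was at the start of the episode below 0.04 m and angle between frame's own z axis and vertical below 0.05 rad and linear speed of frame below 0.02 m/s); the robot touches nothing.
It fails at once if the frame is shoved off its place or lifted (distance of frame from where it was at the start of the episode above 0.04 m or angle between frame's own z axis and vertical above 0.2 rad).
It fails at once if a bystander is disturbed (distance of any of crate, tumbler, candle from where it was at the start of the episode above 0.03 m).
It also fails if it takes over 72 s, if anything falls off the work surface, if the arm or the gripper's body presses on something with over 40 N, if the wrist force passes 120 N, or if a joint passes its speed limit or range.

## Robot

A 7-joint arm with a two-finger parallel gripper is mounted at the origin on the work surface. World frame = base frame: x ahead of the robot, y to its left, z up, the work surface at z = 0. Lengths are in m, angles in rad, forces in N, time in s.
With the tool pointing down it reaches from about 0.35 to 0.9 m from the base axis. Payload 8.1 kg.
Tool frame: the origin (TCP) lies between the finger pads; the fingertips stand 17 mm ahead of it and the grasp point (between the pads) lies 2 mm behind it; z points along the fingers, y is the line along which they close (so a half turn about z gives the same grasp; the last joint's range is limited). The gripper opens to 85 mm and grips with 20 to 120 N. Pads are 22 mm wide; open, the fingers measure 114 mm over their backs; the gripper's body (76 mm by 85 mm) begins 54 mm behind the grasp point. The pads swing forward as they close: fully open they stand 13 mm farther back than shut.
Start: joints at [1.187, 0.434, 0.025, 1.573, -0.012, 1.134, -0.075], TCP at [0.173, -0.601, 0.225] pointing down, gripper open.
Joint ranges: [-2.62, 2.62], [-0.44, 2.09], [-1.27, 1.32], [0.08, 2.57], [-1.32, 4.46], [0.12, 2], [-2.74, 2.74]. Speed limits (rad/s): [2.22, 2.22, 3.01, 3.01, 3.14, 3.14, 3.14].

## Interface

Orientations are given as a rotation vector (axis times angle).
In Python, from bench import monitor, eyes, bot gives the robot as it stands.
- The arm moves only by the tool servo_tool, never from a script. Its arguments are lists of equal length, an entry for each row: "gripper": the gripper command: -1 is fully open, 1 is shut, values between are in proportion; "offset": the shift along the tool's x, y, z scaled (see below), a list of three; "turn": the turn about the tool's z scaled (see below). A call has 1 to 12 rows; each row is the pose to reach, as a shift and turn from the pose commanded when the call began, along the tool's axes at that moment, turning the shorter way round; what a row does not reach only later rows make up. The controller multiplies each number of a shift by 20 cm and each number of a turn by 180 degrees. A row lasts 1/8 s, in which the tool goes at most 62.5 mm and 10.7 degrees, less where a joint would pass 70% of its speed; a pose out of reach is approached as far as the arm can. A call with a number of a shift or a turn outside -1 to 1 is refused whole. A call with a gripper value outside its range is refused whole. The fingers move at their own pace and stop on an object; "newtons" is the grip in N (left out, the last holds). Time passes only in rows, so rows that repeat a pose let the fingers close. It gives the time, the measured TCP pose, the force, the opening and the grip force at its end, in the units of the state.
- monitor.sense(): the state, without advancing time (a new reading comes with each control period).
- eyes.read_camera(name): name is "scene" or "top"; returns a dict with "color" (420x560x3 uint8, red, green, blue), "fx", "fy", "cx", "cy" (pixels), "xyz" and "attitude" of the camera in the world. Camera axes: x right, y down, z forward; pixel columns grow to the right and rows downward; lengths in m; the calibration is good to about 2 mm. A picture is of the moment at which its call begins. There is no depth.
- bot.job_done(): hands the job in; it is judged then, once.
The state is a dict: "time": time; "joint_positions": joint angles; "joint_velocities": joint speeds; "tau": joint torques, N m; "eef_pos": TCP position; "tool_rot": TCP orientation; "contact_force": force on the tool from outside, world axes, zero at the start; "wrist_torque": the same for the moment, N m; "gripper_width": opening from 0.0 (shut) to 1.0 (fully open); "grip_force": force on a finger pad.
Only numpy, scipy, OpenCV 4.12 (cv2) and the standard library are available. Lean on these libraries where they do the work, as an engineer would, in place of code of your own. Each camera call takes 0.05 s, during which the arm holds its last target. There are 200 camera calls.

## Working session

There is one attempt and no reset: what is moved stays moved. The work goes in short steps, Python scripts to look and compute and a tool call to move; the robot and the scene stay as the last step left them, time stands still between calls to the robot, and variables do not carry over. Pictures are saved under pics/ and viewed, at most 10 in all, crops included, and the job is handed in when it is done.

Besides the shell and the picture viewer there is one more tool, called after ">>>" as name(argument=value, ...) on one line, values as JSON. servo_tool: Moves the arm, as the interface text tells. Shifts and turns lie within -1 to 1; 1 stands for 20 cm of shift or 180 degrees of turn. Its arguments: {"type":"object","properties":{"gripper":{"type":"array"},"offset":{"type":"array"},"turn":{"type":"array"},"newtons":{"type":"number"}},"required":["gripper","offset","turn"]}

```bash
mkdir -p pics
python3 - <<'E'
from bench import monitor, eyes, bot
import cv2,numpy as np
print(monitor.sense())
for n in("top","scene"):
    d=eyes.read_camera(n); cv2.imwrite(f"pics/{n}0.png",d["color"][:,:,::-1])
    print(n,{k:d[k] for k in d if k!="color"})
E
```

```text
{'time': 0.0, 'joint_positions': array([ 1.18739947,  0.43523099,  0.02498896,  1.57412345, -0.01161758,
        1.13397418, -0.075067  ]), 'joint_velocities': array([ 6.86979816e-04, -1.30475713e-03,  1.05482825e-03,  3.69279333e-05,
       -1.21138828e-03,  1.12800436e-04,  1.28743180e-03]), 'tau': array([ 5.29752378e-04, -6.70471144e+01,  1.02446873e+00, -3.16210449e+01,
        1.53342431e-02,  1.21820965e-02,  3.95997262e-06]), 'eef_pos': array([ 0.17299666, -0.60003711,  0.22371098]), 'tool_rot': array([-3.10915819e+00, -4.39318299e-01,  5.58561896e-04]), 'contact_force': array([ 0.23988655, -0.31838173, -0.87135736]), 'wrist_torque': array([-0.00357986,  0.02195399, -0.03326318]), 'grip_force': 0.0, 'gripper_width': 0.9983801186490167}
top {'fx': 415.4963882453771, 'fy': 415.4963882453771, 'cx': 279.5761326295157, 'cy': 218.40332409116152, 'xyz': array([ 0.48714094, -0.01479363,  1.33710492]), 'attitude': array([-2.16154657,  2.19527882, -0.04578324])}
scene {'fx': 396.97971459199823, 'fy': 396.97971459199823, 'cx': 276.57455370829837, 'cy': 208.04148579238262, 'xyz': array([1.18962006, 0.69343707, 0.91545962]), 'attitude': array([-0.93767456, -2.45486466,  1.11234632])}
```

View pics/top0.png

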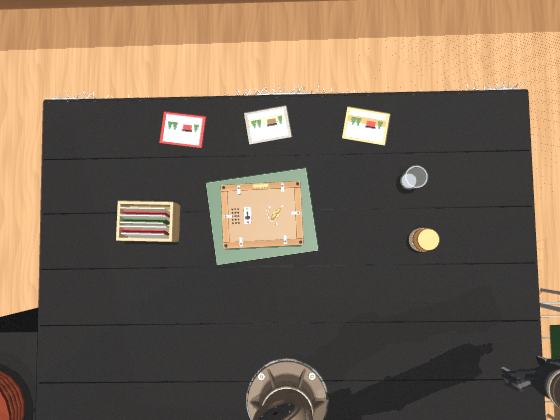

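View pics/scene0.png

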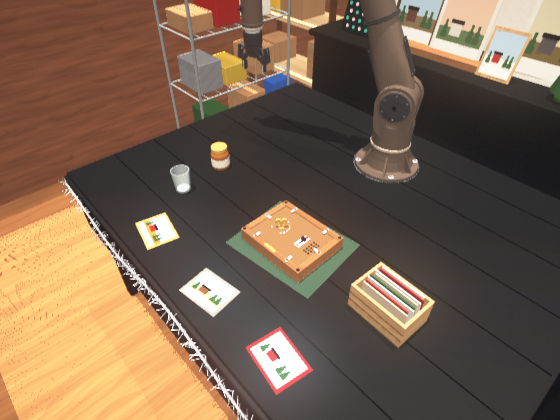

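The top view shows the frame around (262,215), hanger at (261,185), key near (275,214) and tab near (247,214). The crate is at (148,221), the tumbler at (414,178) and the candle at (425,240). Next I'll enlarge both views.

```bash
cat > h.py <<'E'
import cv2,numpy as np
from scipy.spatial.transform import Rotation as R
def ray(d,u,v,z):
    r=R.from_rotvec(d["attitude"]).apply([(u-d["cx"])/d["fx"],(v-d["cy"])/d["fy"],1])
    return d["xyz"]+r*(z-d["xyz"][2])/r[2]
def proj(d,P):
    p=R.from_rotvec(d["attitude"]).inv().apply(np.asarray(P)-d["xyz"])
    return np.stack([d["fx"]*p[...,0]/p[...,2]+d["cx"],d["fy"]*p[...,1]/p[...,2]+d["cy"]],-1)
E
python3 - <<'E'
from bench import eyes
from h import *
t=cv2.imread("pics/top0.png")[165:270,200:325]; s=cv2.imread("pics/scene0.png")[195:285,235:355]
a=cv2.resize(t,None,fx=5.5,fy=5.5,interpolation=cv2.INTER_CUBIC); cv2.imwrite("pics/topc.png",a)
a=cv2.resize(s,None,fx=6,fy=6,interpolation=cv2.INTER_CUBIC); cv2.imwrite("pics/scc.png",a)
E
```

```text
(no output)
```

View pics/topc.png

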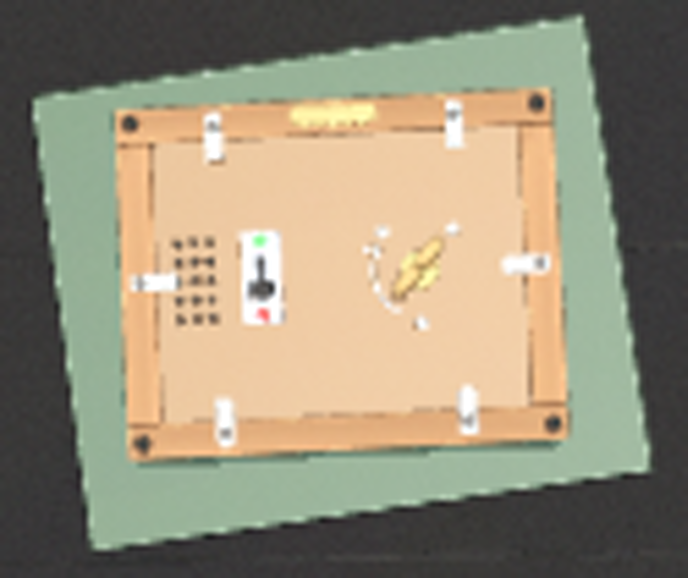

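View pics/scc.png

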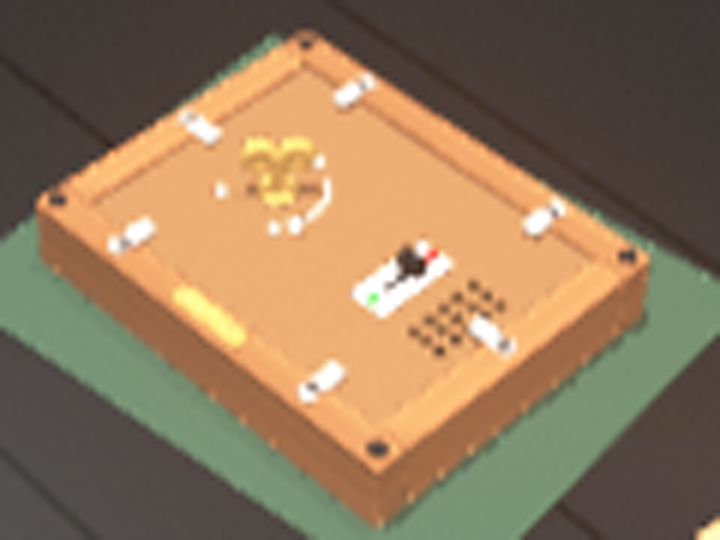

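Frame top corners in the enlarged top view: (114,110), (550,89), (567,436), (131,461). In the enlarged scene view they are (382,470), (38,203), (307,30), (650,257). The bow runs from about (395,298) to (437,240) in the top crop, and the tab sits at (262,288). Now I'll fit the pose.

Run:
```python
from bench import eyes,monitor
from h import *
from scipy.optimize import least_squares
t,s=eyes.read_camera("top"),eyes.read_camera("scene")
f=lambda x,k,o:(np.array(x)+.5)/k-.5+np.array(o)
ct=f([(114,110),(550,89),(567,436),(131,461)],5.5,(200,165))
cs=f([(382,470),(38,203),(307,30),(650,257)],6,(235,195))
C=np.array([(.1,.125),(.1,-.125),(-.1,-.125),(-.1,.125)])
def W(p,xy,z):
    xy=np.atleast_2d(xy);c,s_=np.cos(p[2]),np.sin(p[2])
    return np.c_[p[0]+c*xy[:,0]-s_*xy[:,1],p[1]+s_*xy[:,0]+c*xy[:,1],np.full(len(xy),z)]
rt=lambda p:(proj(t,W(p,C,.048))-ct).ravel(); rs=lambda p:(proj(s,W(p,C,.048))-cs).ravel()
for n,F in(("top",rt),("scene",rs),("both",lambda p:np.r_[rt(p),rs(p)])):
    o=least_squares(F,[.5,.05,0]); print(n,o.x,np.abs(o.fun).max())
p=o.x; print("key",W(p,(0,-.045),.071),"tab",W(p,(-.007,.045),.056))
print("tab seen",ray(t,*f((262,288),5.5,(200,165)),.056))
a,b=[ray(t,*f(q,5.5,(200,165)),.075) for q in((395,298),(437,240))]
print("bow",a,b,np.linalg.norm(a-b),"mid",(a+b)/2,"ang",np.arctan2(*(b-a)[1::-1]),"key",p[2]-np.arctan2(*(b-a)[1::-1]))
q=monitor.sense();print(q["eef_pos"],R.from_rotvec(q["tool_rot"]).as_matrix().round(3))
```

```text
top [0.58351976 0.0689786  0.03647605] 0.6121566912026424
scene [0.58251155 0.07051981 0.0393156 ] 0.7077346765517518
both [0.58295908 0.06972261 0.03787897] 0.8094885494151356
key [[0.58466322 0.02475489 0.071     ]] tab [[0.57425995 0.11442524 0.056     ]]
tab seen [0.57524281 0.11254446 0.056     ]
bow [0.56718583 0.03692502 0.075     ] [0.59902591 0.01319049 0.075     ] 0.039712952922836275 mid [0.58310587 0.02505775 0.075     ] ang -0.640569395720522 key 0.6784483688326096
[ 0.17308629 -0.60024951  0.22403559] [[ 0.961  0.277 -0.   ]
 [ 0.277 -0.961  0.001]
 [-0.    -0.001 -1.   ]]
```

Both cameras agree to about 1.5 mm: the key is at (0.584, 0.025), starting at about 0.68 rad. My plan is two winding strokes of half a turn each. First I'll move across above everything.

>>> servo_tool(gripper=[-1,-1,-1,-1,-1,-1,-1,-1], offset=[[0.95,-0.81,0],[0.95,-0.81,0],[0.95,-0.81,0],[0.95,-0.81,0],[0.95,-0.81,0],[0.95,-0.81,0],[0.95,-0.81,0],[0.95,-0.81,0]], turn=[0,0,0,0,0,0,0,0], newtons=40)

```text
time: 1.2
eef_pos: [0.31, -0.3933, 0.2243]
tool_rot: [-3.111, -0.436, 0.001]
contact_force: [-0.9, 0.4, 0.5]
gripper_width: 1.0
grip_force: 0.0
```

>>> servo_tool(gripper=[-1,-1,-1,-1,-1,-1,-1,-1], offset=[[0.95,-0.81,0],[0.95,-0.81,0],[0.95,-0.81,0],[0.95,-0.81,0],[0.95,-0.81,0],[0.95,-0.81,0],[0.95,-0.81,0],[0.95,-0.81,0]], turn=[0,0,0,0,0,0,0,0])

```text
time: 2.2
eef_pos: [0.4479, -0.1852, 0.2245]
tool_rot: [3.111, 0.436, -0.0]
contact_force: [-0.1, -0.4, -0.1]
gripper_width: 1.001
grip_force: 0.0
```

>>> servo_tool(gripper=[-1,-1,-1,-1,-1,-1,-1,-1,-1,-1,-1,-1], offset=[[0.95,-0.81,0],[0.95,-0.81,0],[0.95,-0.81,0],[0.95,-0.81,0],[0.95,-0.81,0],[0.95,-0.81,0],[0.95,-0.81,0],[0.95,-0.81,0],[0.95,-0.81,0],[0.95,-0.81,0],[0.95,-0.81,0],[0.95,-0.81,0]], turn=[-0.6,-0.6,-0.6,-0.6,-0.6,-0.6,-0.6,-0.6,-0.6,-0.6,-0.6,-0.6])

```text
time: 3.7
eef_pos: [0.5862, 0.0238, 0.2244]
tool_rot: [-1.479, -2.771, 0.0]
contact_force: [-0.4, 0.5, -0.7]
gripper_width: 0.998
grip_force: 0.0
```

>>> servo_tool(gripper=[-1,-1,-1,-1,-1,-1,-1,-1,-1,-1,-1,-1], offset=[[0.01,-0.004,0.1],[0.01,-0.004,0.2],[0.01,-0.004,0.3],[0.01,-0.004,0.4],[0.01,-0.004,0.5],[0.01,-0.004,0.5],[0.01,-0.004,0.5],[0.01,-0.004,0.5],[0.01,-0.004,0.5],[0.01,-0.004,0.5],[0.01,-0.004,0.5],[0.01,-0.004,0.5]], turn=[-0.05,-0.108,-0.108,-0.108,-0.108,-0.108,-0.108,-0.108,-0.108,-0.108,-0.108,-0.108])

```text
time: 5.2
eef_pos: [0.5844, 0.0255, 0.1245]
tool_rot: [0.983, 2.984, -0.0]
contact_force: [-0.1, 0.3, -0.6]
gripper_width: 0.999
grip_force: 0.0
```

Run:
```python
from bench import eyes,monitor
from h import *
d=eyes.read_camera("scene"); i=d["color"][:,:,::-1][150:290,205:365]
cv2.imwrite("pics/s1.png",cv2.resize(i,None,fx=4,fy=4,interpolation=cv2.INTER_CUBIC))
q=monitor.sense();print(q["eef_pos"],q["tool_rot"],q["joint_positions"])
```

```text
[0.58444404 0.02558758 0.12450695] [-9.83182035e-01 -2.98377797e+00 -1.73130857e-05] [ 0.36576944  0.58275793 -0.73329137  1.74594301  0.45602381  0.9906793
  0.39242025]
```

View pics/s1.png

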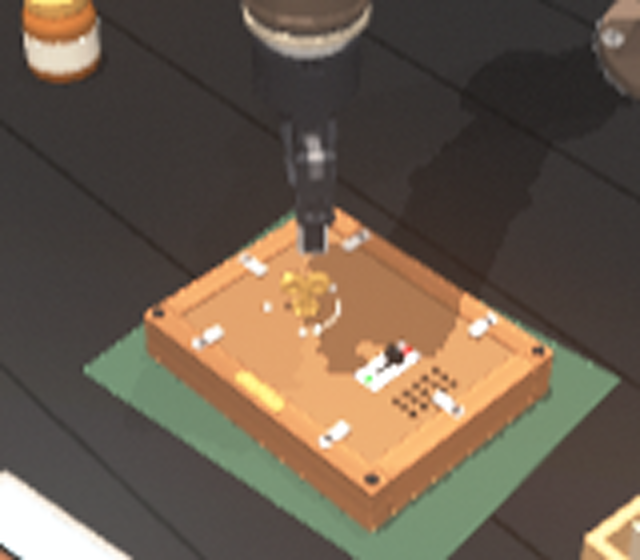

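The gripper hangs directly over the upright bow (near 305,290) with its fingers across the thickness. I'll descend and grip.

>>> servo_tool(gripper=[-1,-1,-1,-1,-1,1,1,1,1,1,1,1], offset=[[0,0,0.08],[0,0,0.16],[0,0,0.24],[0,0,0.27],[0,0,0.27],[0,0,0.27],[0,0,0.27],[0,0,0.27],[0,0,0.27],[0,0,0.27],[0,0,0.27],[0,0,0.27]], turn=[0,0,0,0,0,0,0,0,0,0,0,0], newtons=40)

```text
time: 6.75
eef_pos: [0.5843, 0.0251, 0.0707]
tool_rot: [0.984, 2.984, -0.001]
contact_force: [-2.3, -3.0, 5.8]
gripper_width: 0.065
grip_force: 39.3
```

>>> servo_tool(gripper=[1,1,1,1,1,1,1,1,1,1,1,1], offset=[[0,0,0],[0,0,0],[0,0,0],[0,0,0],[0,0,0],[0,0,0],[0,0,0],[0,0,0],[0,0,0],[0,0,0],[0,0,0],[0,0,0]], turn=[0.03,0.07,0.11,0.15,0.19,0.23,0.27,0.31,0.35,0.39,0.4,0.4], newtons=60)

```text
time: 8.25
eef_pos: [0.5847, 0.0253, 0.0708]
tool_rot: [2.547, 1.838, 0.0]
contact_force: [-0.4, -2.8, 6.0]
gripper_width: 0.059
grip_force: 59.3
```

Run:
```python
from bench import monitor
q=monitor.sense()
for k in("eef_pos","tool_rot","joint_positions","contact_force","wrist_torque","gripper_width"):print(k,q[k])
```

```text
eef_pos [0.58473633 0.02530784 0.07075271]
tool_rot [2.54696006e+00 1.83791096e+00 3.22000800e-04]
joint_positions [ 0.12680091  0.57025663 -0.37308018  1.81216743  0.27600335  0.80982998
 -0.70489891]
contact_force [-0.43132123 -2.76382282  5.96295705]
wrist_torque [-0.61411535  0.21106348 -0.00648818]
gripper_width 0.05917560205611209
```

>>> servo_tool(gripper=[1,1,1,1,1,1,1,1,1,1,1,1], offset=[[0,0,0],[0,0,0],[0,0,0],[0,0,0],[0,0,0],[0,0,0],[0,0,0],[0,0,0],[0,0,0],[0,0,0],[0,0,0],[0,0,0]], turn=[0.04,0.09,0.14,0.19,0.24,0.29,0.34,0.39,0.44,0.49,0.54,0.56])

```text
time: 9.75
eef_pos: [0.585, 0.0247, 0.0708]
tool_rot: [3.038, -0.796, 0.002]
contact_force: [-0.3, -4.5, 5.2]
gripper_width: 0.054
grip_force: 59.3
```

>>> servo_tool(gripper=[1,1,-1,-1,-1,-1,-1,-1,-1,-1,-1], offset=[[0,0,0],[0,0,0],[0,0,0],[0,0,0],[0,0,0],[0,0,0],[0,0,0],[0,0,-0.1],[0,0,-0.2],[0,0,-0.3],[0,0,-0.3]], turn=[0.02,0.02,0.02,0.02,0.02,0.02,0.02,0.02,0.02,0.02,0.02])

```text
time: 11.12
eef_pos: [0.5855, 0.0256, 0.1319]
tool_rot: [-3.012, 0.889, -0.004]
contact_force: [-0.8, 1.0, -0.1]
gripper_width: 0.999
grip_force: 0.0
```

Run:
```python
from bench import monitor,eyes
from h import *
q=monitor.sense()
for k in("eef_pos","tool_rot","joint_positions","contact_force","gripper_width"):print(k,q[k])
r=R.from_rotvec(q["tool_rot"]).as_matrix();print("phi",np.arctan2(r[1,0],r[0,0]))
d=eyes.read_camera("scene"); i=d["color"][:,:,::-1][190:290,230:360]
cv2.imwrite("pics/s2.png",cv2.resize(i,None,fx=5,fy=5,interpolation=cv2.INTER_CUBIC))
```

```text
eef_pos [0.58552111 0.02562201 0.13190818]
tool_rot [-3.01200374  0.8887078  -0.00433432]
joint_positions [-0.22510823  0.46099217  0.12587596  1.79109966 -0.07193406  0.89090487
 -2.21177536]
contact_force [-0.83742833  1.03649299 -0.11687082]
gripper_width 0.9994121682814421
phi -0.5738307670781286
```

View pics/s2.png

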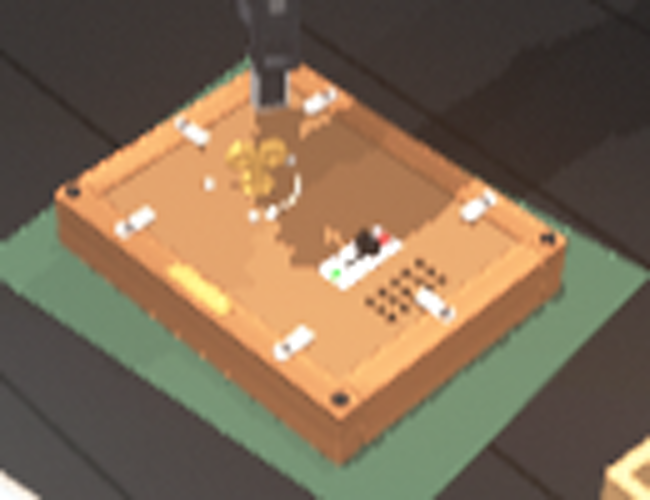

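The bow stands about broadside again, half a turn on (near 257,165). The tab is still at the red dot and the frame has not moved. Now I'll reverse the gripper and regrasp.

>>> servo_tool(gripper=[-1,-1,-1,-1,-1,-1,-1,-1,-1,-1,-1,-1], offset=[[0,0,0],[0,0,0],[0,0,0],[0,0,0],[0,0,0],[0,0,0],[0,0,0],[0,0,0],[0,0,0],[0,0,0],[0,0,0],[0,0,0]], turn=[-0.6,-0.6,-0.6,-0.6,-0.6,-0.6,-0.6,-0.6,-0.6,-0.6,-0.6,-0.6])

```text
time: 12.68
eef_pos: [0.5841, 0.0255, 0.1299]
tool_rot: [-2.494, -1.91, 0.001]
contact_force: [0.4, 0.3, 0.4]
gripper_width: 1.0
grip_force: 0.0
```

>>> servo_tool(gripper=[-1,-1,-1,-1,-1,-1,-1,-1,-1,-1], offset=[[-0.004,-0.002,0],[-0.004,-0.002,0],[-0.004,-0.002,0],[-0.004,-0.002,0],[-0.004,-0.002,0],[-0.004,-0.002,0],[-0.004,-0.002,0],[-0.004,-0.002,0],[-0.004,-0.002,0],[-0.004,-0.002,0]], turn=[-0.4,-0.4,-0.4,-0.4,-0.4,-0.4,-0.4,-0.4,-0.4,-0.4])

```text
time: 13.92
eef_pos: [0.5838, 0.025, 0.1305]
tool_rot: [0.892, 3.012, -0.0]
contact_force: [0.1, 0.4, -0.4]
gripper_width: 1.001
grip_force: 0.0
```

>>> servo_tool(gripper=[-1,-1,-1,-1,-1,1,1,1,1,1,1,1], offset=[[0,0,0.1],[0,0,0.2],[0,0,0.28],[0,0,0.3],[0,0,0.3],[0,0,0.3],[0,0,0.3],[0,0,0.3],[0,0,0.3],[0,0,0.3],[0,0,0.3],[0,0,0.3]], turn=[0,0,0,0,0,0,0,0,0,0,0,0], newtons=60)

```text
time: 15.42
eef_pos: [0.5841, 0.025, 0.0708]
tool_rot: [0.889, 3.013, 0.0]
contact_force: [0.5, 0.9, 4.4]
gripper_width: 0.047
grip_force: 59.1
```

>>> servo_tool(gripper=[1,1,1,1,1,1,1,1,1,1,1,1], offset=[[0,0,0],[0,0,0],[0,0,0],[0,0,0],[0,0,0],[0,0,0],[0,0,0],[0,0,0],[0,0,0],[0,0,0],[0,0,0],[0,0,0]], turn=[0.03,0.07,0.11,0.15,0.19,0.23,0.27,0.31,0.35,0.39,0.4,0.4])

```text
time: 16.92
eef_pos: [0.5846, 0.0253, 0.0708]
tool_rot: [2.488, 1.917, 0.002]
contact_force: [3.5, 1.9, 2.5]
gripper_width: 0.054
grip_force: 59.0
```

>>> servo_tool(gripper=[1,1,1,1,1,1,1,1,1,1,1,1], offset=[[0,0,0],[0,0,0],[0,0,0],[0,0,0],[0,0,0],[0,0,0],[0,0,0],[0,0,0],[0,0,0],[0,0,0],[0,0,0],[0,0,0]], turn=[0.04,0.09,0.14,0.19,0.24,0.29,0.34,0.39,0.44,0.49,0.54,0.58])

```text
time: 18.42
eef_pos: [0.585, 0.0245, 0.0708]
tool_rot: [-3.038, 0.798, -0.003]
contact_force: [3.6, -0.4, 0.7]
gripper_width: 0.053
grip_force: 58.9
```

>>> servo_tool(gripper=[1,1,1,-1,-1,-1,-1,-1,-1,-1,-1,-1], offset=[[0,0,0],[0,0,0],[0,0,0],[0,0,0],[0,0,0],[0,0,0],[0,0,0],[0,0,0],[0,0,-0.1],[0,0,-0.2],[0,0,-0.3],[0,0,-0.4]], turn=[0,0,0,0,0,0,0,0,0,0,0,0])

```text
time: 19.92
eef_pos: [0.5837, 0.0249, 0.1511]
tool_rot: [3.04, -0.794, -0.0]
contact_force: [0.3, -0.8, 0.3]
gripper_width: 1.0
grip_force: 0.0
```

>>> servo_tool(gripper=[1,1,1,1,1,1,1,1], offset=[[0,0,-0.2],[0,0,-0.4],[0,0,-0.4],[0,0,-0.4],[0,0,-0.4],[0,0,-0.4],[0,0,-0.4],[0,0,-0.4]], turn=[-0.2,-0.2,-0.2,-0.2,-0.2,-0.2,-0.2,-0.2])

```text
time: 20.92
eef_pos: [0.5838, 0.025, 0.2304]
tool_rot: [3.136, 0.184, -0.0]
contact_force: [1.1, -0.9, -0.7]
gripper_width: -0.001
grip_force: 0.0
```

Run:
```python
from bench import monitor,eyes
from h import *
q=monitor.sense()
for k in("eef_pos","tool_rot","joint_positions","contact_force","gripper_width"):print(k,q[k])
r=R.from_rotvec(q["tool_rot"]).as_matrix();print("phi",np.arctan2(r[1,0],r[0,0]))
d=eyes.read_camera("scene"); i=d["color"][:,:,::-1][190:290,230:360]
cv2.imwrite("pics/s3.png",cv2.resize(i,None,fx=6,fy=6,interpolation=cv2.INTER_CUBIC))
```

```text
eef_pos [0.58383797 0.0249523  0.23040798]
tool_rot [ 3.13613262e+00  1.83670529e-01 -2.43323275e-04]
joint_positions [-0.20411711  0.36271017  0.09560721  1.67270261 -0.03777239  1.10814035
 -1.55162345]
contact_force [ 1.09087198 -0.90156878 -0.74859235]
gripper_width -0.0009167056913489154
phi 0.11699821257996296
```

View pics/s3.png

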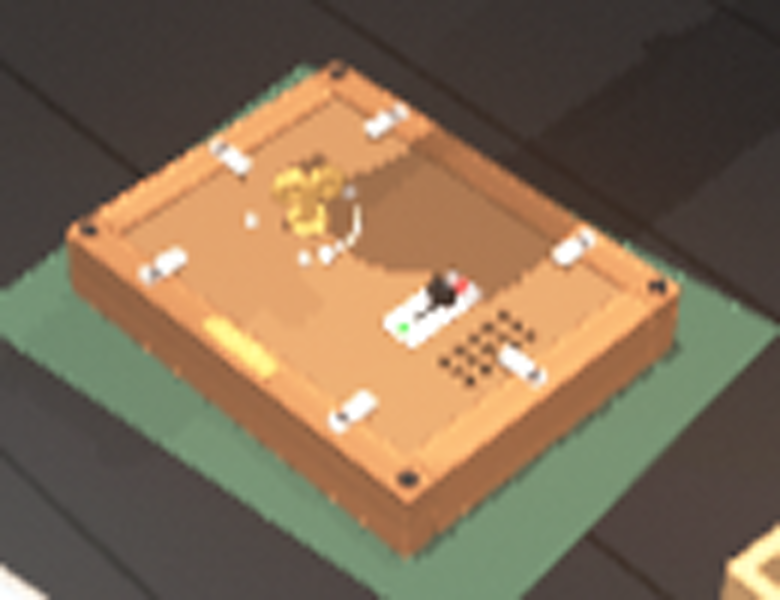

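Two half turns give a key reading of about 6.83 rad. The bow sits near (308,195) as expected, the tab is still by the red dot at (440,290) and the frame is unmoved. Now I'll position the closed fingers behind the tab.

>>> servo_tool(gripper=[1,1,1,1,1,1,1,1,1,1,1,1], offset=[[-0.135,-0.461,0],[-0.135,-0.461,0],[-0.135,-0.461,0],[-0.135,-0.461,0.2],[-0.135,-0.461,0.4],[-0.135,-0.461,0.55],[-0.135,-0.461,0.65],[-0.135,-0.461,0.7],[-0.135,-0.461,0.72],[-0.135,-0.461,0.72],[-0.135,-0.461,0.72],[-0.135,-0.461,0.72]], turn=[0.025,0.025,0.025,0.025,0.025,0.025,0.025,0.025,0.025,0.025,0.025,0.025])

```text
time: 22.48
eef_pos: [0.5466, 0.1134, 0.0871]
tool_rot: [-3.141, -0.061, -0.001]
contact_force: [0.6, 0.0, -0.3]
gripper_width: 0.004
grip_force: 0.0
```

Run:
```python
from bench import monitor,eyes
from h import *
q=monitor.sense()
for k in("eef_pos","tool_rot","contact_force"):print(k,q[k])
d=eyes.read_camera("scene"); i=d["color"][:,:,::-1][190:290,230:360]
cv2.imwrite("pics/s4.png",cv2.resize(i,None,fx=6,fy=6,interpolation=cv2.INTER_CUBIC))
```

```text
eef_pos [0.54656685 0.11339895 0.08705397]
tool_rot [-3.14074452e+00 -6.10562685e-02 -1.48586561e-03]
contact_force [ 0.62794351  0.04327593 -0.33976921]
```

View pics/s4.png

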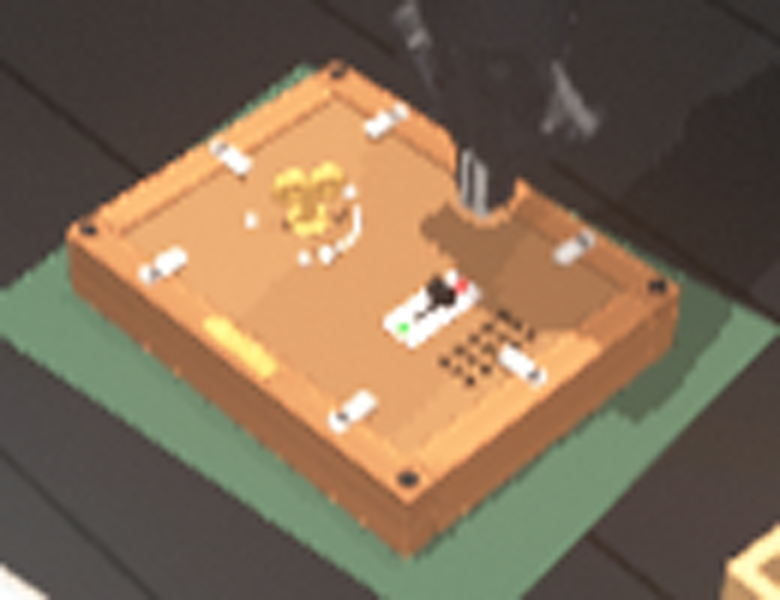

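The closed fingers stand clear behind the tab (tips near 475,215). Descend, then push.

>>> servo_tool(gripper=[1,1,1,1,1,1,1,1,1,1,1,1], offset=[[0,0,0.05],[0,0,0.09],[0,0,0.105],[0,0,0.105],[0.02,0,0.105],[0.04,0,0.105],[0.06,0,0.105],[0.075,0,0.105],[0.09,0,0.105],[0.105,0,0.105],[0.12,0,0.105],[0.12,0,0.105]], turn=[0,0,0,0,0,0,0,0,0,0,0,0])

```text
time: 24.02
eef_pos: [0.5705, 0.1142, 0.0655]
tool_rot: [3.141, 0.061, 0.0]
contact_force: [-0.1, 0.2, 0.6]
gripper_width: 0.002
grip_force: 0.0
```

Run:
```python
from bench import monitor,eyes
from h import *
q=monitor.sense()
for k in("eef_pos","tool_rot","contact_force"):print(k,q[k])
d=eyes.read_camera("scene"); i=d["color"][:,:,::-1][190:290,230:360]
cv2.imwrite("pics/s5.png",cv2.resize(i,None,fx=6,fy=6,interpolation=cv2.INTER_CUBIC))
```

```text
eef_pos [0.57046941 0.11421066 0.06547511]
tool_rot [3.14095772e+00 6.08706787e-02 2.72687752e-04]
contact_force [-0.07172666  0.19290589  0.58497429]
```

View pics/s5.png

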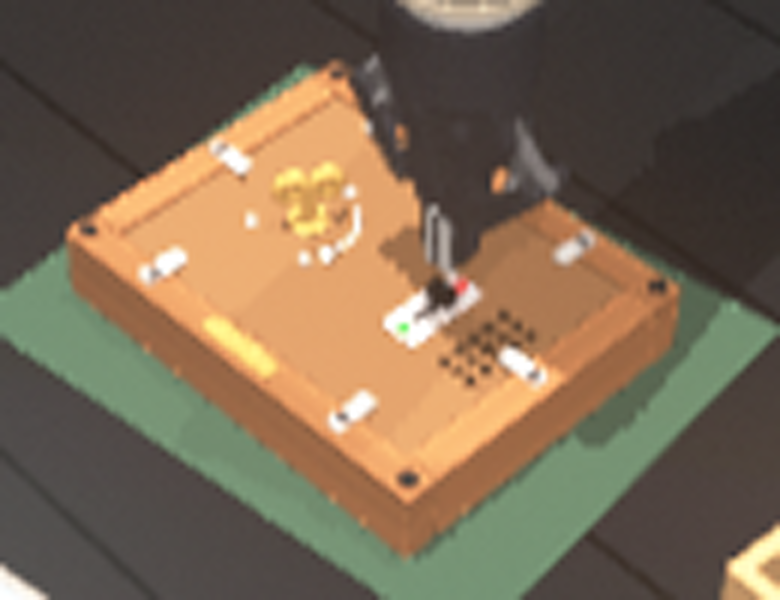

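Run:
```python
from bench import eyes
from h import *
d=eyes.read_camera("scene")
P=lambda *x:((proj(d,np.array(x))-[230,190]+.5)*6-.5).round()
c,s=np.cos(.0379),np.sin(.0379)
F=lambda x,y,z:P(.58296+c*x-s*y,.06972+s*x+c*y,z)
print("tab top",F(-.007,.045,.056),"tab base",F(-.007,.045,.044),"tab played",F(.007,.045,.056))
print("tip",P(.5705,.1142,.0485),"tip +x",P(.5815,.1142,.0485),"key",F(0,-.045,.071), "corner",F(.1,.125,.048),F(-.1,.125,.048))
t=eyes.read_camera("top"); i=t["color"][:,:,::-1][180:250,215:305]
print("top: tab",(proj(t,np.array([.5743,.1144,.056]))-[215,180]+.5)*8)
cv2.imwrite("pics/both.png",np.hstack([cv2.resize(i,None,fx=8,fy=8,interpolation=cv2.INTER_CUBIC)]))
```

```text
tab top [442. 285.] tab base [441. 302.] tab played [423. 299.]
tip [447. 292.] tip +x [431. 303.] key [308. 183.] corner [409. 501.] [682. 286.]
top: tab [257.05749292 302.14435315]
```

View pics/both.png

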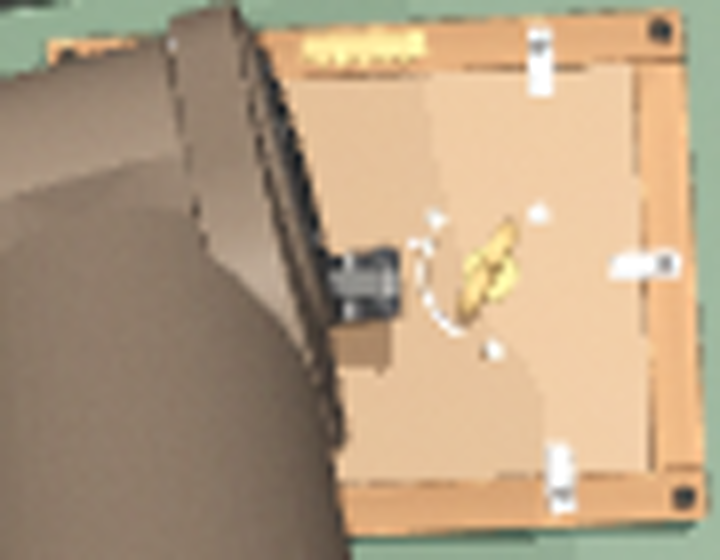

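I've now used my ten picture views, so I'll compare the saved images numerically.

Run:
```python
from bench import eyes
from h import *
d=eyes.read_camera("scene")
pr=lambda *x:proj(d,np.array(x)).round(1)
print("tip s4",pr(.5466,.1134,.0701),"s5",pr(.5705,.1142,.0485))
L={}
for n in(3,4,5):
    i=cv2.imread(f"pics/s{n}.png"); i=cv2.resize(i,None,fx=1/6,fy=1/6,interpolation=cv2.INTER_AREA); L[n]=cv2.cvtColor(i,cv2.COLOR_BGR2GRAY)
for n,(r0,r1,c0,c1) in((3,(226,246,292,314)),(4,(226,246,292,314)),(5,(226,246,292,314)),(4,(212,236,300,322))):
    print(n,"rows",r0,"cols",c0); print(L[n][r0-190:r1-190,c0-230:c1-230])
```

```text
tip s4 [309.8 229.3] s5 [304.  238.3]
3 rows 226 cols 292
[[133 133 134 134 133 134 133 134 132 133 133 133 132 133 132 133 133 133
  132 132 132 133]
 [133 133 134 134 133 134 133 132 134 133 133 133 133 133 133 133 133 133
  131 132 133 132]
 [133 134 134 134 133 133 133 133 133 133 132 133 133 133 133 134 134 133
  133 133 132 132]
 [133 132 133 134 134 134 133 133 133 132 132 134 133 133 133 133 133 133
  133 133 133 133]
 [133 133 134 133 134 134 134 133 134 134 133 133 133 133 133 133 132 133
  132 134 133 132]
 [134 134 133 134 134 133 133 133 133 135 134 133 133 133 132 134 133 133
  132 133 133 133]
 [133 134 133 133 134 134 133 134 132 134 133 133 134 132 133 133 134 132
  133 133 133 132]
 [134 135 133 133 133 134 133 133 133 133 133 133 133 131 133 133 133 133
  132 133 133 133]
 [163 160 139 134 135 135 135 136 136 135 134 133 134 128 133 133 133 133
  133 133 133 133]
 [186 184 166 162 163 163 163 163 164 159 123 124 158 183 150 136 133 132
  133 133 133 134]
 [188 188 187 186 185 185 186 186 185 161  97  97 163 214 172 152 140 133
  133 134 134 133]
 [187 187 188 188 1
[... 6133 characters left out ...]
4 124 124 121 121 120 121 120
  122 119 123 130]
 [155 128 124 122 122 122 123 123 121 121 120 121 121 122 122 121 122 126
  131 128 120 123]
 [175 156 149 126 122 123 122 122 122 122 121 122 122 121 121 121 127 131
  133 132 130 125]
 [178 177 173 132 124 123 122 121 122 122 122 123 122 121 121 122 131 132
  133 132 133 132]
 [178 177 176 156 150 129 122 123 122 122 122 121 122 121 121 126 131 133
  132 132 132 134]
 [178 176 177 177 174 151 126 122 123 121 122 123 122 122 126 131 131 132
  132 131 131 134]
 [177 177 177 178 180 167 129 121 122 122 123 122 122 123 131 132 132 132
  132 131 133 132]
 [178 176 155 166 212 228 151 124 121 122 122 122 122 127 132 133 132 132
  132 132 132 132]]
```

The tab has not moved and there is no contact force, so the fingertips passed above it. The images put the tips higher than I assumed. I'll back off and feel for the panel in small steps.

>>> servo_tool(gripper=[1,1,1,1,1,1,1,1,1,1], offset=[[-0.06,0,0],[-0.12,0,0],[-0.12,0,0],[-0.12,0,0.01],[-0.12,0,0.015],[-0.12,0,0.02],[-0.12,0,0.025],[-0.12,0,0.03],[-0.12,0,0.03],[-0.12,0,0.03]], turn=[0,0,0,0,0,0,0,0,0,0])

```text
time: 25.48
eef_pos: [0.5463, 0.1133, 0.0595]
tool_rot: [3.141, 0.061, 0.0]
contact_force: [0.2, -0.2, 0.5]
gripper_width: 0.0
grip_force: 0.0
```

Run:
```python
from bench import eyes
from h import *
d=eyes.read_camera("top"); i=d["color"]; h=cv2.cvtColor(i,cv2.COLOR_RGB2HSV)
def ang(i):
    h=cv2.cvtColor(i,cv2.COLOR_RGB2HSV)[200:230,260:290]; m=(h[...,1]>110)
    v,u=np.nonzero(m); P=np.array([ray(d,a+260,b+200,.075)[:2] for a,b in zip(u,v)])
    w,V=np.linalg.eigh(np.cov(P.T)); a=V[:,1]*np.sign(V[0,1]); return len(u),P.mean(0),np.sqrt(w),np.arctan2(a[1],a[0])
print(ang(cv2.imread("pics/top0.png")[:,:,::-1].copy())); print(ang(i))
```

```text
(11, array([0.57989686, 0.02469333]), array([0.00186983, 0.0083784 ]), np.float64(-0.6997948877769368))
(13, array([0.57805781, 0.02582769]), array([0.00248541, 0.00930662]), np.float64(-0.5382453540842506))
```

The bow's angle shifted by about +0.16 rad against +0.13 expected, so the winding is confirmed. The tips still don't touch the panel, so I'll go lower.

>>> servo_tool(gripper=[1,1,1,1,1,1], offset=[[0,0,0.01],[0,0,0.02],[0,0,0.03],[0,0,0.03],[0,0,0.03],[0,0,0.03]], turn=[0,0,0,0,0,0])

```text
time: 26.28
eef_pos: [0.5463, 0.1133, 0.0536]
tool_rot: [3.141, 0.061, 0.0]
contact_force: [0.8, 0.1, -0.1]
gripper_width: -0.001
grip_force: 0.0
```

Run:
```python
from bench import eyes
from h import *
d=eyes.read_camera("scene"); i=cv2.cvtColor(d["color"],cv2.COLOR_RGB2GRAY)
print(proj(d,np.array([[.5463,.1133,.044],[.5573,.1133,.044]])).round(1))
print(i[218:240,298:320])
```

```text
[[309.4 235.3]
 [306.9 237.1]]
[[177 176 152  99  76  80  62  59  62  63  62  61  60  60  59  60  59  58
   55  59  60  60]
 [177 177 177 151 140 140  97  65  61  63  62  63  60  62  60  61  61  59
   60  60  59  74]
 [176 176 176 176 177 177 123  68  61  63  65  63  61  61  62  61  62  62
   61  61  61  75]
 [176 176 176 176 177 177 152  74  63  63  66  62  59  60  60  63  64  63
   64  62  59  58]
 [177 177 177 177 176 177 177 102  67  64  61  61  60  60  61  63  64  63
   63  60  60  60]
 [178 178 177 178 177 177 178 136  79 134  84  63  62  61  60  62  63  61
   62  61  61  59]
 [177 176 178 158 154 156 155 136  98 160  99  64  63  61  60  61  59  61
   61  60  60  60]
 [178 177 159 125 121 121 122 107 109 129  99 103  75  63  62  61  63  62
   61  60  60  74]
 [158 156 125 121 121 122 122  95 120 129 106 143 114  67  63  63  63  60
   62  71  90 104]
 [128 122 122 122 122 122 122  94 130 120 118 156 129  70  61  64  62  73
   94 103 113 116]
 [154 126 122 121 121 122 121  94 130 107 129 157 116  68  63  64  62  95
  119 122 115 112]
 [177 154 125 122 122 122 121 107 131 108 129 
[... 277 characters left out ...]
2 161 103  66  78 104 120 122
  131 132 132 132]
 [177 178 177 178 177 156 125 122 122 106 141 155 129  97 105 120 121 125
  131 131 132 131]
 [177 178 177 178 178 177 154 116 121 122 118 136 134 124 121 122 127 131
  133 133 132 132]
 [178 177 177 177 155 164 200 175 133 122 121 121 122 121 121 122 132 133
  131 133 132 132]
 [177 177 178 158 101 117 209 208 156 143 124 122 122 121 123 122 132 133
  132 133 133 133]
 [178 177 177 107  71  67 149 153 145 140 201 141 123 122 121 122 127 132
  132 132 131 133]
 [178 178 233  95  61  64  67  69 132 177 232 190 139 123 122 121 126 132
  132 133 131 132]
 [213 243 254 161  66  58  63  59 202 218 225 196 140 122 122 121 127 128
  133 132 132 131]]
```

>>> servo_tool(gripper=[1,1,1,1,1,1,1], offset=[[0,0,0.01],[0,0,0.02],[0,0,0.025],[0,0,0.03],[0,0,0.03],[0,0,0.03],[0,0,0.03]], turn=[0,0,0,0,0,0,0])

```text
time: 27.2
eef_pos: [0.5463, 0.1133, 0.0476]
tool_rot: [-3.141, -0.061, -0.0]
contact_force: [-0.5, 0.6, -0.4]
gripper_width: -0.002
grip_force: 0.0
```

>>> servo_tool(gripper=[1,1,1,1,1,1,1], offset=[[0,0,0.005],[0,0,0.01],[0,0,0.015],[0,0,0.02],[0,0,0.02],[0,0,0.02],[0,0,0.02]], turn=[0,0,0,0,0,0,0])

```text
time: 28.08
eef_pos: [0.5463, 0.1133, 0.0435]
tool_rot: [3.141, 0.061, 0.0]
contact_force: [-0.5, 0.2, -0.5]
gripper_width: 0.002
grip_force: 0.0
```

Run:
```python
from bench import eyes
from h import *
d=eyes.read_camera("scene"); i=cv2.cvtColor(d["color"],cv2.COLOR_RGB2GRAY)
print(i[226:244,298:318])
```

```text
[[158 156 124 123 122 121 122 107 102 130  85  67  64  62  62  62  61  60
   61  60]
 [126 123 122 122 121 121 122  94 130 126 109  76  64  61  60  60  61  61
   61  62]
 [123 123 121 122 123 122 121  88 130 107 133 126  90  64  61  59  64  62
   61  63]
 [155 152 124 122 123 123 122  81 131 107 129 158 115  68  62  65  65  61
   74  93]
 [177 177 128 123 122 123 122  87 129  98 128 159 106  67  63  67  62  94
  105 119]
 [177 177 154 151 125 122 122  93 142  88 126 159  93  66  62  66  63 118
  126 126]
 [177 178 178 177 154 125 123 107 154  89 141 160  94  66  63  65  67 119
  131 132]
 [177 176 178 178 178 127 122 122 157  89 154 162  94  67  63  72  98 125
  131 131]
 [177 177 178 177 177 154 124 113 140  94 154 161  93  65  75  99 125 132
  132 131]
 [177 177 177 177 154 165 150 170 132 110 145 161 120  89 104 121 131 133
  133 132]
 [177 178 178 157 100 118 155 205 155 142 130 148 134 115 121 121 133 134
  133 132]
 [178 177 177 108  69  67 111 151 143 141 201 145 123 122 122 122 129 133
  132 132]
 [177 177 234  94  63  65  67  70 130 178 232 190 138 122 121 123 123 128
  132 132]
 [214 243 254 161  67  59  61  58 154 216 225 195 141 123 123 121 122 122
  127 132]
 [251 254 255 185  72  73  58  97 239 225 202 145 123 121 122 122 122 122
  122 127]
 [254 250 244 125 133 234 194 235 249 217 132 122 122 123 121 106 112 122
  122 121]
 [253 167 137 232 245 254 253 244 208 179 153 152 125 121 122  77  79 119
  122 122]
 [249 200 245 254 254 251 251 169 176 177 177 177 136 116 113  96  92 103
  101 120]]
```

>>> servo_tool(gripper=[1,1,1,1,1,1,1], offset=[[0,0,0.005],[0,0,0.01],[0,0,0.015],[0,0,0.02],[0,0,0.02],[0,0,0.02],[0,0,0.02]], turn=[0,0,0,0,0,0,0])

```text
time: 29.0
eef_pos: [0.5463, 0.1133, 0.0395]
tool_rot: [3.141, 0.061, 0.0]
contact_force: [0.2, -0.1, -0.2]
gripper_width: -0.0
grip_force: 0.0
```

>>> servo_tool(gripper=[1,1,1,1,1,1,1], offset=[[0,0,0.004],[0,0,0.007],[0,0,0.01],[0,0,0.01],[0,0,0.01],[0,0,0.01],[0,0,0.01]], turn=[0,0,0,0,0,0,0])

```text
time: 29.88
eef_pos: [0.5462, 0.1133, 0.0375]
tool_rot: [3.141, 0.061, 0.0]
contact_force: [-0.2, -0.0, -0.2]
gripper_width: -0.0
grip_force: 0.0
```

Tips should now be below the tab's top. Push gently.

>>> servo_tool(gripper=[1,1,1,1,1,1,1,1,1,1], offset=[[0.02,0,0],[0.04,0,0],[0.05,0,0],[0.06,0,0],[0.07,0,0],[0.08,0,0],[0.09,0,0],[0.1,0,0],[0.11,0,0],[0.11,0,0]], turn=[0,0,0,0,0,0,0,0,0,0])

```text
time: 31.12
eef_pos: [0.5686, 0.1141, 0.0375]
tool_rot: [-3.141, -0.061, -0.001]
contact_force: [-0.4, 0.5, 0.3]
gripper_width: -0.001
grip_force: 0.1
```

Run:
```python
from bench import eyes
from h import *
d=eyes.read_camera("scene"); i=cv2.cvtColor(d["color"],cv2.COLOR_RGB2GRAY)
print(i[228:248,292:314])
```

```text
[[178 177 177 158 125 121 121  92  66  63  65  64  64  63  62  62  62  65
   64  71 101  82]
 [176 157 157 125 122 122 121  94  66  64  64  61  61  60  61  63  65  66
   65  64  69  61]
 [158 125 122 122 122 121 121 107  73  78  77  64  64  62  61  63  65  64
   65  61  63  61]
 [128 122 122 122 123 121 122 123  80 110 122  69  65  64  62  62  62  62
   63  62  62  62]
 [155 153 125 123 122 122 122 123  81 129 126 114  71  63  63  61  62  63
   62  62  61  61]
 [177 177 154 124 122 123 122 121  82 141  88 138 106  67  62  64  62  65
   63  62  62  74]
 [177 177 178 155 125 122 122 122  83 154  89 141 147  83  63  63  64  63
   62  76  94 110]
 [177 177 177 176 155 124 122 121  89 154  89 154 162  93  64  63  65  61
   93 106 126 132]
 [177 178 177 177 178 154 124 122  94 154  90 154 162  93  64  63  64  62
  119 121 131 132]
 [176 178 178 177 178 177 154 116  86 133  87 154 161  88  65  64  66  67
  118 126 131 131]
 [178 178 177 179 178 177 164  94  68  83  71 141 161  79  67  63  84 157
  141 133 132 132]
 [177 177 178 179 177 177 161  72  58  57  58 100 158  77  64 101 180 193
  152 134 133 133]
 [178 177 177 178 177 212 219  85  56  57  58  58 159 127 105 186 200 148
  129 131 132 132]
 [177 177 177 194 246 251 252 123  57  56  58  54 179 190 156 194 129 122
  122 132 133 116]
 [177 178 213 247 255 255 253 127  96 100  76 121 218 181 152 124 121 122
  121 127 132  81]
 [177 176 251 254 253 251 249 200 238 188 166 169 201 120 122 122 122 122
  113 105 119 103]
 [177 175 246 253 224 191 250 252 254 251 217 157 124 122 122 122 122 122
   93  69  98 130]
 [177 177 164 231 233 231 254 254 255 249 200 156 123 122 122 122 106 105
  101  93 100 104]
 [178 177 177 178 230 236 254 252 251 179 177 177 154 125 121 122  82  78
  119 113 109  80]
 [178 178 178 178 178 184 246 222 181 177 177 177 177 137 105 105 102 101
  100  82 110 112]]
```

The tab now moves with the finger, about 9 mm so far. Another 4 mm in small steps.

>>> servo_tool(gripper=[1,1,1,1,1,1], offset=[[0.006,0,0],[0.012,0,0],[0.016,0,0],[0.02,0,0],[0.02,0,0],[0.02,0,0]], turn=[0,0,0,0,0,0])

```text
time: 31.92
eef_pos: [0.5724, 0.1143, 0.0375]
tool_rot: [3.141, 0.061, 0.0]
contact_force: [-1.3, -0.2, 1.0]
gripper_width: -0.0
grip_force: 0.2
```

>>> servo_tool(gripper=[1,1,1,1,1,1,1,1,1,1], offset=[[-0.05,0,0],[-0.1,0,0],[-0.1,0,-0.1],[-0.1,0,-0.3],[-0.1,0,-0.5],[-0.1,0,-0.7],[-0.1,0,-0.8],[-0.1,0,-0.8],[-0.1,0,-0.8],[-0.1,0,-0.8]], turn=[0,0,0,0,0,0,0,0,0,0])

```text
time: 33.17
eef_pos: [0.5514, 0.1134, 0.1963]
tool_rot: [3.14, 0.061, -0.003]
contact_force: [-0.1, -0.0, 0.5]
gripper_width: 0.003
grip_force: 0.0
```

Run:
```python
from bench import eyes
from h import *
d=eyes.read_camera("scene"); i=cv2.cvtColor(d["color"],cv2.COLOR_RGB2GRAY)
L=cv2.imread("pics/s3.png"); L=cv2.cvtColor(cv2.resize(L,None,fx=1/6,fy=1/6,interpolation=cv2.INTER_AREA),cv2.COLOR_BGR2GRAY)
def cen(a):
    v,u=np.nonzero(a<90); return np.median(u)+295,np.median(v)+230,u.mean()+295,v.mean()+230,len(u)
c=cen(L[40:56,65:81]);e=cen(i[230:246,295:311]);print(c,e)
b=[ray(d,q[2],q[3],.053)[:2] for q in(c,e)];print("tab travel xy",b[1]-b[0])
print(i[232:248,292:312])
# frame shift: rim region alignment
a=i[245:290,235:360].astype(np.float32); L2=L[55:100,5:130].astype(np.float32); print("frame px shift",cv2.phaseCorrelate(L2,a))
```

```text
(np.float64(303.0), np.float64(239.0), np.float64(303.2307692307692), np.float64(238.6153846153846), 13) (np.float64(300.0), np.float64(241.0), np.float64(300.07142857142856), np.float64(240.71428571428572), 14)
tab travel xy [ 1.32020639e-02 -8.92191411e-05]
[[178 178 177 178 178 179 178 178 178 177 178 178 178 178 178 154 127 122
  123 121]
 [178 179 178 178 178 178 178 178 178 177 179 178 178 177 178 179 155 125
  122 128]
 [177 178 178 177 178 178 178 178 178 177 178 178 178 164 178 177 177 154
  125 132]
 [178 177 179 178 177 178 178 179 178 178 178 178 212 239 194 179 177 177
  133 133]
 [179 177 178 178 178 177 178 177 178 178 178 245 251 253 198 181 178 177
  137 135]
 [178 178 177 178 178 179 179 178 178 213 244 255 255 238 163 159 245 207
  166 136]
 [178 179 179 178 178 178 158 144 143 239 254 253 246 232 210 237 255 251
  212 141]
 [179 179 179 179 178 178 108  72  69 200 245 209 121 239 252 254 255 251
  214 168]
 [178 178 178 178 178 213  89  64  67  70  98  99 235 251 254 253 252 187
  186 186]
 [179 178 178 195 246 251 127  62  66  68  64 197 254 254 251 239 192 186
  187 187]
 [179 179 213 247 255 255 216  81  59  61  76 228 254 245 209 188 186 186
  186 186]
 [179 176 251 254 253 251 249 201 192 112 229 221 250 170 177 183 186 187
  175 163]
 [178 176 246 253 224 192 251 252 252 243 250 211 181 179 178 179 186 186
  132  95]
 [178 178 166 231 233 233 254 254 255 249 213 180 177 178 178 178 161 161
  146 139]
 [178 178 179 178 230 236 254 252 252 180 177 178 178 178 182 179 114 111
  184 174]
 [177 178 177 177 178 184 247 223 182 178 178 177 178 165 152 152 146 146
  152 123]]
frame px shift ((0.5115768089982637, 0.5406691028069481), 0.955782561662462)
```

The tab travelled about 13.2 mm, the frame has moved less than a pixel and the arm is clear. I'll hand the job in.

```bash
python3 -c "
from bench import bot
print(bot.job_done())"
```

```text
the job is handed in; nothing more can be done
None
```

By my measurements, the key is wound one full turn clockwise (about 6.8 rad), the stop tab is slid about 13 of its 14 mm to the green dot, and the frame stayed in place; I handed the job in after about 33 s, and no verdict was returned.

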